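# Nudge the spacer block home in the corner stop

## Task

With the fingertips, push the aluminium spacer block that lies in front of the blue L-shaped stop along the bench into the inside corner of that stop, until one short end lies flat against the long rear bar and a long side lies flat against the shorter side bar. Only slide it: do not pick it up or tip it over, and leave the other things on the bench where they are. Then move the fingers clear.

Things in the scene. Friction and masses are not known exactly. Their poses are not given: they have to be found in the camera images.
- block: Aluminium spacer block with two screw holes in its top, 50 mm long, 30 mm wide, 20 mm high, about 80 g, loose in front of the blue stop (a like block far back on the bench is not meant). Origin: centre of its underside. Its y axis runs along the 50 mm length, x across the 30 mm width, z up. It starts with its length within about 30 degrees of square to the rear bar, 5 to 11 cm from home along each bar.
- corner_stop: Blue L-shaped stop fixed to the bench: two bars 16 mm wide, 12 mm high, screw heads 3 mm higher. Origin: on the bench at the inside corner. Rear bar (the longer, farther from the robot): inner face at x = 0 of its frame, facing -x, from y = -16 to 170 mm. Side bar (at the right end seen from the robot): inner face at y = 0, facing +y, from x = -4 to -88 mm. Turned up to 0.3 rad either way.
- home (a point): Where the centre of the block's underside belongs: on the bench, 25 mm in front of the rear bar's inner face and 15 mm from the side bar's inner face (x = -25 mm, y = 15 mm in the stop's frame). Same axes as the stop; the block's length then runs along x.
- tape: Bystander, to be left alone: roll of black tape, loose on the bench (origin: centre of its underside). 62 mm across, 19 mm high, in front of the stop and to its right.
- bush: Bystander, to be left alone: cream flanged bush, loose on the bench (origin: centre of its underside). 24 mm across, 22 mm high, just outside the side bar.
- tin: Bystander, to be left alone: yellow-lidded tin, loose on the bench (origin: centre of its underside). 57 mm across, 24 mm high, close behind the rear bar.
- pliers: Bystander, to be left alone: pliers, loose on the bench (origin: centre of its underside). 56 x 150 mm, 12 mm high, to the left.
- marker: Bystander, to be left alone: marker, loose on the bench (origin: centre of its underside). 18 x 132 mm, 19 mm high, near right.
Not all that is in view belongs to the job. Of the things that look like the block, the smallest one is meant.

How it is judged:
By the outcome, as a careful person would: the job done as asked, in the order asked, and still so for the second after the job is handed in, with the robot touching nothing.
It also fails if it takes over 64 s, if anything falls off the work surface, if the arm or the gripper's body presses on something with over 40 N, if the wrist force passes 120 N, or if a joint passes its speed limit or range.

## Robot

A 6-joint arm with a two-finger parallel gripper is mounted at the origin on a cart in front of the work surface, level with it; the furniture and walls round the work are solid. World frame = base frame: x ahead of the robot, y to its left, z up, the work surface at z = 0. Lengths are in m, angles in rad, forces in N, time in s.
With the tool pointing down it reaches from about 0.4 to 0.925 m from the base axis. Payload 3.4 kg.
Tool frame: the origin (TCP) lies between the finger pads; the fingertips stand 14 mm ahead of it and the grasp point (between the pads) lies 5 mm behind it; z points along the fingers, y is the line along which they close (so a half turn about z gives the same grasp; the last joint's range is limited). The gripper opens to 85 mm and grips with 20 to 120 N. Pads are 22 mm wide; open, the fingers measure 114 mm over their backs; the gripper's body (76 mm by 85 mm) begins 54 mm behind the grasp point. The pads swing forward as they close: fully open they stand 13 mm farther back than shut.
Start: joints at [1.26, 0.307, 1.506, -0, 1.328, -0.073], TCP at [0.135, 0.559, 0.245] pointing down, gripper open.
Joint ranges: [-3.12, 3.12], [-1.05, 2.28], [0.14, 2.33], [-1.42, 4.57], [0.1, 2.73], [-2.68, 2.68]. Speed limits (rad/s): [2.57, 2.57, 3.14, 3.14, 3.14, 3.14].

## Interface

Orientations are given as a unit quaternion [w, x, y, z].
In Python, from workcell import env gives the robot as it stands.
- The arm moves only by the tool drive_tool, never from a script. Its argument "motion" is a list of rows, each an object with "delta_pos": the shift along the tool's x, y, z in m, a list of three; "dr": the turn, a rotation vector about the tool's x, y, z in rad, a list of three; "jaw": the closure in counts, from 0 (fully open) to 255 (shut). In form: [{"delta_pos": [tx, ty, tz], "dr": [rx, ry, rz], "jaw": jaw}, ...]. A call has 1 to 10 rows; each row shifts and turns the commanded pose from where the row before left it, along the tool's axes as they then stand; what a row does not reach is not made up. A row lasts 1/12 s, in which the tool goes at most 41.7 mm and 7.16 degrees, less where a joint would pass 70% of its speed; a pose out of reach is approached as far as the arm can. A call with a gripper value outside its range is refused whole. The fingers move at their own pace and stop on an object; "squeeze" is the grip in N (left out, the last holds). Time passes only in rows, so rows that do not move let the fingers close. It gives the time, the measured TCP pose, the force, the opening and the grip force at its end, in the units of the state.
- env.read_state(): the state, without advancing time (a new reading comes with each control period).
- env.grab_frame(name): name is "scene" or "top"; returns the picture (384x512x3 uint8, red, green, blue); there is no depth.
- env.camera_model(name): a dict with "fx", "fy", "cx", "cy" (pixels), "extrinsics" (4x4, takes a point from camera to world coordinates). Camera axes: x right, y up, looking along -z (the intrinsics and any distortion apply to the point x, -y, -z); pixel columns grow to the right and rows downward; lengths in m; the calibration is good to about 2 mm. A picture is of the moment at which its call begins. camera_model takes no time and is no camera call.
- env.finish_job(): hands the job in; it is judged then, once.
The state is a dict: "time_s": time; "qpos": joint angles; "joint_velocities": joint speeds; "joint_efforts": joint torques, N m; "eef_pos": TCP position; "ee_rot": TCP orientation; "force": force on the tool from outside, world axes, zero at the start; "moment": the same for the moment, N m; "opening": finger opening in m; "finger_force": force on a finger pad.
Only numpy, scipy, OpenCV 4.12 (cv2) and the standard library are available. Lean on these libraries where they do the work, as an engineer would, in place of code of your own. Each camera call takes 0.05 s, during which the arm holds its last target. There are 200 camera calls.

## Working session

There is one attempt and no reset: what is moved stays moved. The work goes in short steps, Python scripts to look and compute and a tool call to move; the robot and the scene stay as the last step left them, time stands still between calls to the robot, and variables do not carry over. Pictures are saved under pics/ and viewed, at most 10 in all, crops included, and the job is handed in when it is done.

Besides the shell and the picture viewer there is one more tool, called after ">>>" as a command line: name --argument value ..., lists and objects as JSON in quotes. drive_tool: Moves the arm, as the interface text tells. Its arguments: {"type":"object","properties":{"motion":{"type":"array"},"squeeze":{"type":"number"}},"required":["motion"]}

```bash
mkdir -p pics; ls; python3 - <<'E'
from workcell import env
import cv2,numpy as np
for n in("scene","top"):
    f=env.grab_frame(n); cv2.imwrite(f"pics/{n}0.png",f[:,:,::-1])
    print(env.camera_model(n))
print(env.read_state())
E
```

```text
pics
{'fx': 400.6917495643277, 'fy': 400.6917495643277, 'cx': 255.42524464923304, 'cy': 190.57432191774618, 'extrinsics': array([[ 0.69343552,  0.35121576, -0.62912214, -0.21071336],
       [-0.72005714,  0.36904552, -0.587642  , -0.61657851],
       [ 0.02578557,  0.86049573,  0.50880469,  0.64021504],
       [ 0.        ,  0.        ,  0.        ,  1.        ]])}
{'fx': 352.70385923834266, 'fy': 352.70385923834266, 'cx': 258.0619330610162, 'cy': 193.83084433780942, 'extrinsics': array([[ 0.02021636,  0.99577094, -0.08961887,  0.46650963],
       [-0.99979018,  0.02043068,  0.00147466,  0.10910544],
       [ 0.0032994 ,  0.08957026,  0.99597504,  0.95496935],
       [ 0.        ,  0.        ,  0.        ,  1.        ]])}
{'time_s': 0.1, 'qpos': array([ 1.25949667e+00,  3.07505768e-01,  1.50755882e+00,  2.21630936e-05,
        1.32840659e+00, -7.35241860e-02]), 'joint_velocities': array([-0.00015184, -0.00356091, -0.00202384,  0.00052117,  0.00102406,
        0.00028346]), 'joint_efforts': array([-6.05675123e-04, -4.58528388e+01, -2.52605706e+01, -4.07886239e-05,
        5.54825892e-03,  1.73040735e-05]), 'eef_pos': array([0.13527857, 0.55823195, 0.24446273]), 'ee_rot': array([-1.90169388e-04,  1.18610468e-01,  9.92940418e-01, -9.19875359e-04]), 'force': array([0.38731877, 0.18762088, 0.44483446]), 'moment': array([-0.01598023, -0.01773645, -0.00109124]), 'finger_force': 0.0, 'opening': 0.0854077972552645}
```

View pics/top0.png

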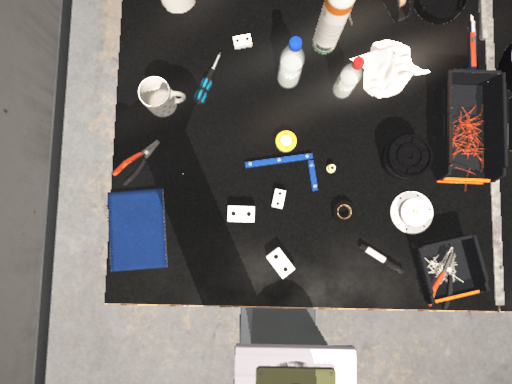

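View pics/scene0.png

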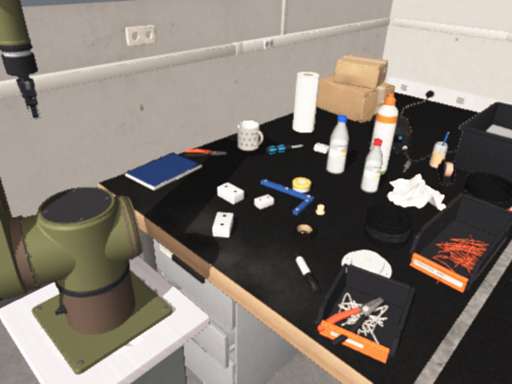

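The top view shows four white two-hole blocks: (279,198) small, in front of the blue stop; (241,214) bigger, (281,262) bigger, and (243,41) far back. By the description I choose (279,198). The stop's rear bar runs from (247,164) to (312,156), and its side bar goes down to (315,190). I'll measure these and check with one close crop.

```bash
cat > h.py <<'E'
from workcell import env
import cv2,numpy as np
def ray(n,uv,z):
    m=env.camera_model(n);E=m["extrinsics"];uv=np.atleast_2d(uv).astype(float)
    d=np.c_[(uv[:,0]-m["cx"])/m["fx"],-(uv[:,1]-m["cy"])/m["fy"],-np.ones(len(uv))]@E[:3,:3].T
    o=E[:3,3];return (o+d*((z-o[2])/d[:,2])[:,None])[:,:2]
def proj(n,p):
    m=env.camera_model(n);E=m["extrinsics"];q=(np.array(p)-E[:3,3])@E[:3,:3]
    return np.array([m["cx"]+m["fx"]*q[0]/-q[2],m["cy"]-m["fy"]*q[1]/-q[2]])
def contours(mask):
    c,_=cv2.findContours(mask.astype(np.uint8),cv2.RETR_EXTERNAL,cv2.CHAIN_APPROX_NONE)
    return [k[:,0] for k in c]
def blocks(f):
    h=cv2.cvtColor(f,cv2.COLOR_RGB2HSV); return contours((h[...,2]>120)&(h[...,1]<60))
def blue(f):
    h=cv2.cvtColor(f,cv2.COLOR_RGB2HSV); return (abs(h[...,0].astype(int)-108)<15)&(h[...,1]>120)&(h[...,2]>60)
def rect(n,c,z):
    p=ray(n,c,z);(cx,cy),(w,h),a=cv2.minAreaRect((p*1000).astype(np.float32))
    if w<h: a+=90
    return cx,cy,max(w,h),min(w,h),(a+90)%180-90
E
python3 - <<'E'
from h import *
f=env.grab_frame("top")
for c in blocks(f):
    u=c.mean(0)
    if 100<u[0]<350 and 20<u[1]<290 and len(c)>15: print("blk",u,np.round(rect("top",c,.02),1))
m=blue(f)
m[:130]=0;m[205:]=0;m[:,:235]=0;m[:,335:]=0
for c in contours(m):
    if len(c)>20: print("stop",c.min(0),c.max(0))
v,u=np.nonzero(m);P=ray("top",np.c_[u,v],.012)*1000
R=P[(u<303)];S=P[(v>168)&(u>303)]
for X in(R,S):
    l=cv2.fitLine(X.astype(np.float32),cv2.DIST_L2,0,.01,.01).ravel();print(l,np.degrees(np.arctan2(l[1],l[0])),len(X), (X.min(0),X.max(0)))
cv2.imwrite("pics/crop0.png",cv2.resize(f[140:230,225:345,::-1],None,fx=6,fy=6,interpolation=cv2.INTER_CUBIC))
E
```

```text
blk [280.13888889 262.59722222] [371.2  46.1  76.1  47.1  38.1]
blk [240.54651163 213.55813953] [497.5 151.9  74.3  45.  -88.8]
blk [278.46551724 198.12068966] [539.9  53.5  52.7  32.7 -11.3]
blk [330.66666667 168.48148148] [623.5 -87.1  23.2  17.  -44. ]
blk [150.5 148.1] [667.9 400.1  49.1  17.5 -42.6]
blk [285.74193548 140.19354839] [698.   36.6  29.8  27.5 -88.8]
blk [159.77310924  95.36134454] [817.  385.4 122.9  95.   50.1]
blk [215.72727273  61.24242424] [915.9 232.1  48.5   9.8 -20.7]
blk [290.3047619   66.48571429] [901.7  27.6 117.6  66.2 -13. ]
blk [242.13114754  40.95081967] [974.2 160.7  53.2  42.6 -78. ]
blk [331.36551724  27.73793103] [1010.4  -88.8  134.5   94.8  -16.5]
blk [215.00778643 271.85317019] [ 582.4   50.8 1196.  1025.8  -88.9]
stop [245 153] [317 191]
[ 1.6241744e-01 -9.8672211e-01  6.4261639e+02  6.5291542e+01] -80.652756 369 (array([623.42314349,  -9.42709093]), array([662.28016005, 144.79567741]))
[ 9.8986071e-01  1.4204133e-01  5.9477838e+02 -3.9353546e+01] 8.165986 135 (array([561.97019419, -50.50202167]), array([621.83239193, -28.57334087]))
```

View pics/crop0.png

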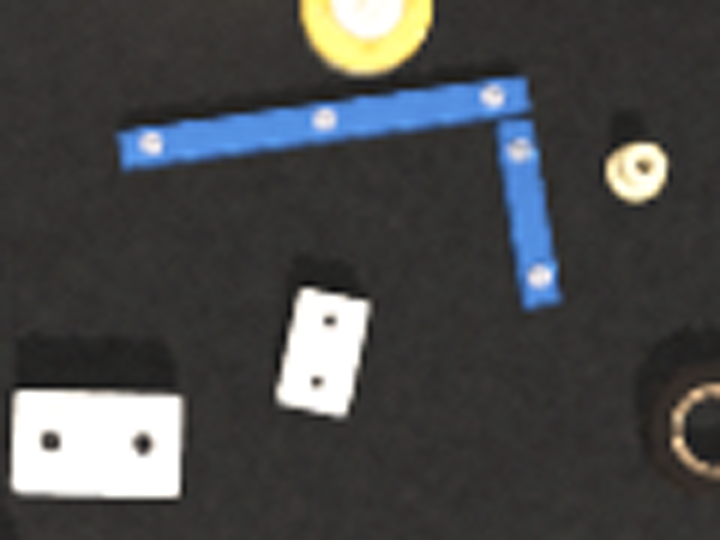

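The crop confirms the small two-hole block at (279,198). The stop is yawed about 9.1° and its corner is at about (649,-23) mm. The block is at (-95,92) mm in the stop frame, about -20° relative to it. I'll turn the tool so that its x is stop y and its y is stop x, then work in the stop's axes.

>>> drive_tool --motion '[{"delta_pos": [0,0,0],"dr": [0,0,0.1175],"jaw": 225},{"delta_pos": [0,0,0],"dr": [0,0,0.1175],"jaw": 225},{"delta_pos": [0,0,0],"dr": [0,0,0.1175],"jaw": 225},{"delta_pos": [0,0,0],"dr": [0,0,0.1175],"jaw": 225},{"delta_pos": [0,0,0],"dr": [0,0,0.1175],"jaw": 225},{"delta_pos": [0,0,0],"dr": [0,0,0.1175],"jaw": 225},{"delta_pos": [0,0,0],"dr": [0,0,0.1175],"jaw": 225},{"delta_pos": [0,0,0],"dr": [0,0,0.1175],"jaw": 225},{"delta_pos": [0,0,0],"dr": [0,0,0.1175],"jaw": 225},{"delta_pos": [0,0,0],"dr": [0,0,0.1175],"jaw": 225}]'

```text
time_s: 0.98
eef_pos: [0.1354, 0.5585, 0.2449]
ee_rot: [0.0, 0.651, 0.759, -0.0]
force: [0.1, -0.0, -0.3]
opening: 0.0097
finger_force: 0.0
```

>>> drive_tool --motion '[{"delta_pos": [-0.026,0.016,0],"dr": [0,0,0],"jaw": 225},{"delta_pos": [-0.026,0.016,0],"dr": [0,0,0],"jaw": 225},{"delta_pos": [-0.026,0.016,0],"dr": [0,0,0],"jaw": 225},{"delta_pos": [-0.026,0.016,0],"dr": [0,0,0],"jaw": 225},{"delta_pos": [-0.026,0.016,0],"dr": [0,0,0],"jaw": 225},{"delta_pos": [-0.026,0.016,0],"dr": [0,0,0],"jaw": 225},{"delta_pos": [-0.026,0.016,0],"dr": [0,0,0],"jaw": 225},{"delta_pos": [-0.026,0.016,0],"dr": [0,0,0],"jaw": 225},{"delta_pos": [-0.026,0.016,0],"dr": [0,0,0],"jaw": 225},{"delta_pos": [-0.026,0.016,0],"dr": [0,0,0],"jaw": 225}]'

```text
time_s: 1.82
eef_pos: [0.3349, 0.3259, 0.2452]
ee_rot: [-0.0, 0.649, 0.761, -0.0]
force: [0.3, 0.1, 0.6]
opening: 0.01
finger_force: 0.0
```

>>> drive_tool --motion '[{"delta_pos": [-0.026,0.016,0],"dr": [0,0,0],"jaw": 225},{"delta_pos": [-0.026,0.016,0],"dr": [0,0,0],"jaw": 225},{"delta_pos": [-0.026,0.016,0],"dr": [0,0,0],"jaw": 225},{"delta_pos": [-0.026,0.016,0],"dr": [0,0,0],"jaw": 225},{"delta_pos": [-0.026,0.016,0],"dr": [0,0,0],"jaw": 225},{"delta_pos": [-0.026,0.016,0],"dr": [0,0,0],"jaw": 225},{"delta_pos": [-0.026,0.016,0],"dr": [0,0,0],"jaw": 225},{"delta_pos": [-0.026,0.016,0],"dr": [0,0,0],"jaw": 225},{"delta_pos": [-0.013,0.016,0],"dr": [0,0,0],"jaw": 225},{"delta_pos": [0,0,0],"dr": [0,0,0],"jaw": 225}]'

```text
time_s: 2.65
eef_pos: [0.515, 0.1291, 0.2451]
ee_rot: [0.001, 0.65, 0.76, 0.0]
force: [1.2, 0.4, 0.8]
opening: 0.01
finger_force: 0.0
```

```bash
cat >> h.py <<'E'
A=np.radians(9.1);e=np.array([np.cos(A),np.sin(A)]);yv=np.array([-e[1],e[0]]);C=np.array([636.85,-124.95])
def st(p): p=np.array(p)[:2]; return np.array([e@p,yv@p])-C
def tcp():
    s=env.read_state();p=s["eef_pos"]*1000
    from scipy.spatial.transform import Rotation as R
    q=s["ee_rot"];M=R.from_quat([q[1],q[2],q[3],q[0]]).as_matrix()
    print("t",round(s["time_s"],2),"tcp stop",st(p).round(1),"z",p[2].round(1),"toolx deg",np.degrees(np.arctan2(M[1,0],M[0,0])).round(2),"tilt",M[2,:2].round(4),"F",s["force"].round(1),"open",round(s["opening"]*1000,1))
def block(f):
    for c in blocks(f):
        r=rect("top",c,.02)
        p=st(r[:2])
        if -150<p[0]<10 and -10<p[1]<130 and r[2]>25: print("blk stop",p.round(1),np.round(r[2:4],1),"yaw rel",round(r[4]-9.1,1))
E
python3 - <<'E'
from h import *
tcp();f=env.grab_frame("top");block(f);cv2.imwrite("pics/a.png",cv2.resize(f[100:280,180:380,::-1],None,fx=4,fy=3.3,interpolation=cv2.INTER_CUBIC)[:600])
E
```

```text
t 2.65 tcp stop [-107.9  171. ] z 245.1 toolx deg 98.85 tilt [-0.0014  0.0025] F [1.2 0.4 0.8] open 10.0
```

>>> drive_tool --motion '[{"delta_pos": [-0.012,0.005,0.02],"dr": [0,0,0],"jaw": 225},{"delta_pos": [-0.012,0.005,0.02],"dr": [0,0,0],"jaw": 225},{"delta_pos": [-0.012,0.005,0.02],"dr": [0,0,0],"jaw": 225},{"delta_pos": [0,0,0.03],"dr": [0,0,0],"jaw": 225},{"delta_pos": [0,0,0.03],"dr": [0,0,0],"jaw": 225},{"delta_pos": [0,0,0.03],"dr": [0,0,0],"jaw": 225},{"delta_pos": [0,0,0],"dr": [0,0,0],"jaw": 225},{"delta_pos": [0,0,0],"dr": [0,0,0],"jaw": 225}]'

```text
time_s: 3.37
eef_pos: [0.5294, 0.099, 0.0941]
ee_rot: [-0.002, 0.649, 0.761, -0.002]
force: [0.2, -1.2, 0.2]
opening: 0.01
finger_force: 0.0
```

```bash
python3 - <<'E'
from h import *
tcp()
E
```

```text
t 3.37 tcp stop [-98.4 139. ] z 94.1 toolx deg 99.1 tilt [ 0.0006 -0.0054] F [ 0.2 -1.2  0.2] open 10.0
```

>>> drive_tool --motion '[{"delta_pos": [-0.004,0.005,0.015],"dr": [0,0,0],"jaw": 225},{"delta_pos": [0,0,0.02],"dr": [0,0,0],"jaw": 225},{"delta_pos": [0,0,0.015],"dr": [0,0,0],"jaw": 225},{"delta_pos": [0,0,0],"dr": [0,0,0],"jaw": 225},{"delta_pos": [0,0,0],"dr": [0,0,0],"jaw": 225},{"delta_pos": [0,0,0],"dr": [0,0,0],"jaw": 225}]'

```text
time_s: 3.87
eef_pos: [0.5387, 0.0958, 0.0473]
ee_rot: [0.001, 0.649, 0.761, 0.001]
force: [-0.1, 0.4, -0.2]
opening: 0.0098
finger_force: 0.0
```

```bash
python3 - <<'E'
from h import *
tcp();f=env.grab_frame("top");g=env.grab_frame("scene")
a=cv2.resize(f[130:250,200:340],(600,514));b=cv2.resize(g[130:270,180:340],(600,525))
cv2.imwrite("pics/b.png",cv2.resize(np.hstack([a,b[:514]]),(800,343))[:,:,::-1])
E
```

```text
t 3.87 tcp stop [-89.8 134.3] z 47.3 toolx deg 99.08 tilt [-0.0001  0.0032] F [-0.1  0.4 -0.2] open 9.8
```

View pics/b.png

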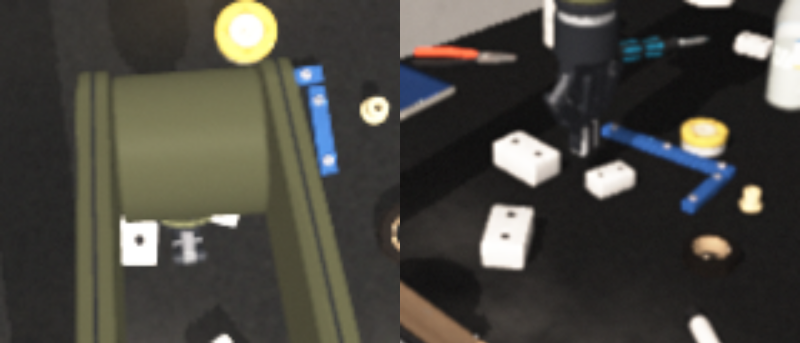

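The scene view shows the fingers between the big block and the small one, at about (583,150) in the crop, clear of both. I'll lower and make the side push.

>>> drive_tool --motion '[{"delta_pos": [0,-0.004,0.015],"dr": [0,0,0],"jaw": 225},{"delta_pos": [0,0,0.013],"dr": [0,0,0],"jaw": 225},{"delta_pos": [0,0,0],"dr": [0,0,0],"jaw": 225},{"delta_pos": [0,0,0],"dr": [0,0,0],"jaw": 225},{"delta_pos": [0,0,0],"dr": [0,0,0],"jaw": 225}]'

```text
time_s: 4.38
eef_pos: [0.5343, 0.0948, 0.0183]
ee_rot: [0.001, 0.649, 0.761, 0.001]
force: [0.6, 0.3, -0.0]
opening: 0.0099
finger_force: 0.0
```

>>> drive_tool --motion '[{"delta_pos": [-0.004,0,0],"dr": [0,0,0],"jaw": 225},{"delta_pos": [-0.004,0,0],"dr": [0,0,0],"jaw": 225},{"delta_pos": [-0.004,0,0],"dr": [0,0,0],"jaw": 225},{"delta_pos": [-0.004,0,0],"dr": [0,0,0],"jaw": 225},{"delta_pos": [-0.004,0,0],"dr": [0,0,0],"jaw": 225},{"delta_pos": [-0.004,0,0],"dr": [0,0,0],"jaw": 225},{"delta_pos": [-0.004,0,0],"dr": [0,0,0],"jaw": 225},{"delta_pos": [-0.004,0,0],"dr": [0,0,0],"jaw": 225},{"delta_pos": [-0.004,0,0],"dr": [0,0,0],"jaw": 225},{"delta_pos": [-0.004,0,0],"dr": [0,0,0],"jaw": 225}]'

```text
time_s: 5.22
eef_pos: [0.5398, 0.0547, 0.0173]
ee_rot: [-0.0, 0.649, 0.761, -0.0]
force: [-0.1, -0.3, 0.6]
opening: 0.01
finger_force: 0.1
```

```bash
python3 - <<'E'
from h import *
tcp();f=env.grab_frame("top");g=env.grab_frame("scene")
a=cv2.resize(f[130:250,200:340],(600,514));b=cv2.resize(g[130:270,180:340],(600,525))
cv2.imwrite("pics/c.png",cv2.resize(np.hstack([a,b[:514]]),(800,343))[:,:,::-1])
E
```

```text
t 5.22 tcp stop [-95.2  93.6] z 17.3 toolx deg 99.05 tilt [-0.     -0.0001] F [-0.1 -0.3  0.6] open 10.0
```

View pics/c.png

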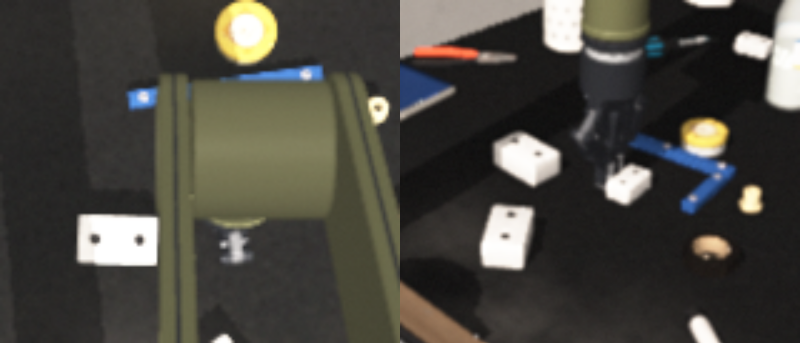

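The block at (628,183) in the crop is moving and squaring up to the fingers. I'll continue the side push, then lift and turn to push on the near end.

>>> drive_tool --motion '[{"delta_pos": [-0.004,0,0],"dr": [0,0,0],"jaw": 225},{"delta_pos": [-0.004,0,0],"dr": [0,0,0],"jaw": 225},{"delta_pos": [-0.004,0,0],"dr": [0,0,0],"jaw": 225},{"delta_pos": [-0.004,0,0],"dr": [0,0,0],"jaw": 225},{"delta_pos": [-0.004,0,0],"dr": [0,0,0],"jaw": 225},{"delta_pos": [-0.004,0,0],"dr": [0,0,0],"jaw": 225},{"delta_pos": [-0.004,0,0],"dr": [0,0,0],"jaw": 225},{"delta_pos": [-0.004,0,0],"dr": [0,0,0],"jaw": 225},{"delta_pos": [-0.004,0,0],"dr": [0,0,0],"jaw": 225},{"delta_pos": [-0.004,0,0],"dr": [0,0,0],"jaw": 225}]'

```text
time_s: 6.15
eef_pos: [0.5461, 0.0152, 0.0173]
ee_rot: [0.0, 0.649, 0.761, -0.0]
force: [0.1, 0.8, -0.4]
opening: 0.01
finger_force: 0.1
```

>>> drive_tool --motion '[{"delta_pos": [0,0,0],"dr": [0,0,0],"jaw": 225},{"delta_pos": [0.005,0,0],"dr": [0,0,0],"jaw": 225},{"delta_pos": [0.01,-0.01,-0.02],"dr": [0,0,0],"jaw": 225},{"delta_pos": [0,-0.03,-0.03],"dr": [0,0,0],"jaw": 225},{"delta_pos": [0,-0.03,-0.02],"dr": [0,0,0],"jaw": 255},{"delta_pos": [0,-0.03,0],"dr": [0,0,0],"jaw": 255},{"delta_pos": [0,-0.02,0],"dr": [0,0,0],"jaw": 255},{"delta_pos": [0,0,0],"dr": [0,0,0],"jaw": 255}]'

```text
time_s: 6.82
eef_pos: [0.419, 0.0122, 0.0867]
ee_rot: [-0.003, 0.649, 0.761, -0.002]
force: [-0.5, 0.8, -0.4]
opening: -0.0
finger_force: 0.0
```

```bash
python3 - <<'E'
from h import *
tcp();f=env.grab_frame("top");g=env.grab_frame("scene");block(f)
a=cv2.resize(f[130:250,200:340],(600,514));b=cv2.resize(g[130:270,180:340],(600,525))
cv2.imwrite("pics/d.png",cv2.resize(np.hstack([a,b[:514]]),(800,343))[:,:,::-1])
E
```

```text
t 6.82 tcp stop [-221.2   70.7] z 86.7 toolx deg 99.06 tilt [ 0.0014 -0.0063] F [-0.5  0.8 -0.4] open -0.0
blk stop [-90.7  28.8] [52.9 33.2] yaw rel -0.4
```

View pics/d.png

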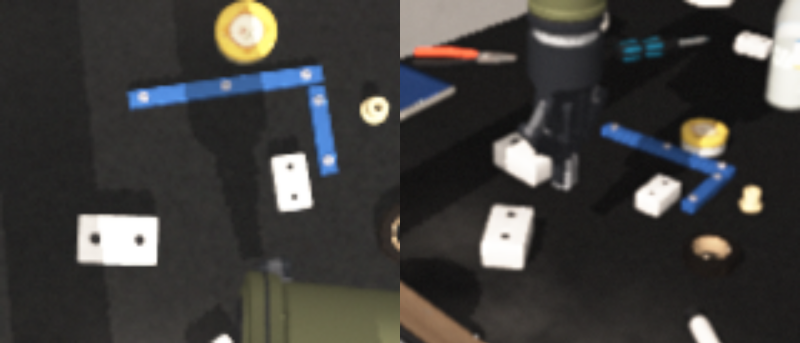

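The block is square and sits at stop (-90.7, 28.8), at (291,182) in the crop. Next is the end push, with the tool turned 90° and the fingers shut.

>>> drive_tool --motion '[{"delta_pos": [-0.014,0.025,0],"dr": [0,0,0.1122],"jaw": 255},{"delta_pos": [0,0,0],"dr": [0,0,0.1122],"jaw": 255},{"delta_pos": [0,0,0],"dr": [0,0,0.1122],"jaw": 255},{"delta_pos": [0,0,0],"dr": [0,0,0.1122],"jaw": 255},{"delta_pos": [0,0,0],"dr": [0,0,0.1122],"jaw": 255},{"delta_pos": [0,0,0],"dr": [0,0,0.1122],"jaw": 255},{"delta_pos": [0,0,0],"dr": [0,0,0.1122],"jaw": 255},{"delta_pos": [0,0,0],"dr": [0,0,0.1122],"jaw": 255},{"delta_pos": [0,0,0],"dr": [0,0,0.1122],"jaw": 255},{"delta_pos": [0,0,0],"dr": [0,0,0.1122],"jaw": 255}]'

```text
time_s: 7.75
eef_pos: [0.4549, 0.002, 0.0867]
ee_rot: [0.0, 0.955, 0.296, 0.001]
force: [0.6, 0.1, -0.3]
opening: -0.0001
finger_force: 0.0
```

>>> drive_tool --motion '[{"delta_pos": [0,0,0],"dr": [0,0,0.1122],"jaw": 255},{"delta_pos": [0,0,0],"dr": [0,0,0.1122],"jaw": 255},{"delta_pos": [0,0,0],"dr": [0,0,0.1122],"jaw": 255},{"delta_pos": [0,0,0],"dr": [0,0,0.1122],"jaw": 255},{"delta_pos": [0.018,0.014,0.01],"dr": [0,0,0],"jaw": 255},{"delta_pos": [0.018,0.014,0.01],"dr": [0,0,0],"jaw": 255},{"delta_pos": [0.018,0,0.01],"dr": [0,0,0],"jaw": 255},{"delta_pos": [0,0,0],"dr": [0,0,0],"jaw": 255},{"delta_pos": [0,0,0],"dr": [0,0,0],"jaw": 255},{"delta_pos": [0,0,0],"dr": [0,0,0],"jaw": 255}]'

```text
time_s: 8.58
eef_pos: [0.5101, -0.017, 0.0564]
ee_rot: [-0.0, 0.997, 0.079, -0.001]
force: [0.5, 0.4, 0.7]
opening: -0.0002
finger_force: 0.0
```

```bash
python3 - <<'E'
from h import *
tcp()
E
```

```text
t 8.58 tcp stop [-135.8   27.4] z 56.4 toolx deg 9.08 tilt [-0.0014 -0.0004] F [0.5 0.4 0.7] open -0.2
```

>>> drive_tool --motion '[{"delta_pos": [-0.004,-0.0015,0.01],"dr": [0,0,0],"jaw": 255},{"delta_pos": [0,0,0.015],"dr": [0,0,0],"jaw": 255},{"delta_pos": [0,0,0.014],"dr": [0,0,0],"jaw": 255},{"delta_pos": [0,0,0],"dr": [0,0,0],"jaw": 255},{"delta_pos": [0,0,0],"dr": [0,0,0],"jaw": 255},{"delta_pos": [0.004,0,0],"dr": [0,0,0],"jaw": 255},{"delta_pos": [0.004,0,0],"dr": [0,0,0],"jaw": 255},{"delta_pos": [0.004,0,0],"dr": [0,0,0],"jaw": 255},{"delta_pos": [0.004,0,0],"dr": [0,0,0],"jaw": 255},{"delta_pos": [0.004,0,0],"dr": [0,0,0],"jaw": 255}]'

```text
time_s: 9.42
eef_pos: [0.5267, -0.0133, 0.0183]
ee_rot: [0.0, 0.997, 0.079, 0.0]
force: [-0.5, -0.3, 0.2]
opening: 0.0
finger_force: 0.3
```

>>> drive_tool --motion '[{"delta_pos": [0.004,0,0],"dr": [0,0,0],"jaw": 255},{"delta_pos": [0.004,0,0],"dr": [0,0,0],"jaw": 255},{"delta_pos": [0.004,0,0],"dr": [0,0,0],"jaw": 255},{"delta_pos": [0.004,0,0],"dr": [0,0,0],"jaw": 255},{"delta_pos": [0.004,0,0],"dr": [0,0,0],"jaw": 255},{"delta_pos": [0.004,0,0],"dr": [0,0,0],"jaw": 255},{"delta_pos": [0.004,0,0],"dr": [0,0,0],"jaw": 255},{"delta_pos": [0.004,0,0],"dr": [0,0,0],"jaw": 255},{"delta_pos": [0.004,0,0],"dr": [0,0,0],"jaw": 255},{"delta_pos": [0.004,0,0],"dr": [0,0,0],"jaw": 255}]'

```text
time_s: 10.25
eef_pos: [0.5658, -0.007, 0.0177]
ee_rot: [-0.0, 0.997, 0.079, 0.0]
force: [0.6, -0.4, -0.4]
opening: -0.0001
finger_force: 0.1
```

>>> drive_tool --motion '[{"delta_pos": [0.004,0,0],"dr": [0,0,0],"jaw": 255},{"delta_pos": [0.002,0,0],"dr": [0,0,0],"jaw": 255},{"delta_pos": [0.002,0,0],"dr": [0,0,0],"jaw": 255},{"delta_pos": [0,0,0],"dr": [0,0,0],"jaw": 255},{"delta_pos": [0,0,0],"dr": [0,0,0],"jaw": 255}]'

```text
time_s: 10.67
eef_pos: [0.5734, -0.0058, 0.0178]
ee_rot: [0.0, 0.997, 0.079, 0.0]
force: [0.1, -0.2, -0.4]
opening: 0.0001
finger_force: 0.0
```

```bash
python3 - <<'E'
from h import *
tcp();f=env.grab_frame("top");g=env.grab_frame("scene");block(f)
a=cv2.resize(f[130:250,200:340],(600,514));b=cv2.resize(g[130:270,180:340],(600,525))
cv2.imwrite("pics/e.png",cv2.resize(np.hstack([a,b[:514]]),(800,343))[:,:,::-1])
E
```

```text
t 10.67 tcp stop [-71.6  28.5] z 17.8 toolx deg 9.05 tilt [0.0001 0.    ] F [ 0.1 -0.2 -0.4] open 0.1
```

View pics/e.png

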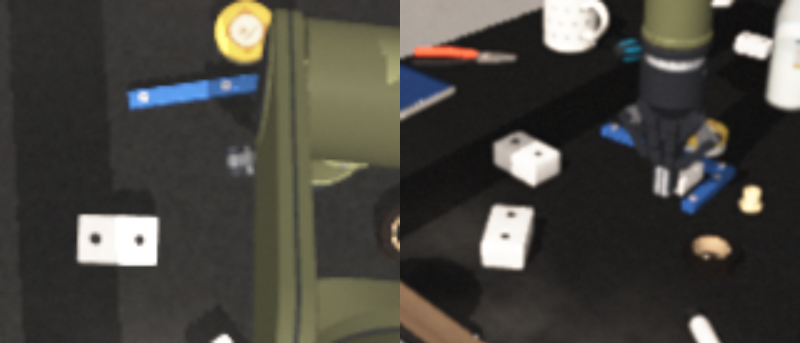

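The block at (690,178) in the crop is moving ahead of the fingers, about 10 mm short of the rear bar. I'll creep in and watch the force.

>>> drive_tool --motion '[{"delta_pos": [0.002,0,0],"dr": [0,0,0],"jaw": 255},{"delta_pos": [0.002,0,0],"dr": [0,0,0],"jaw": 255},{"delta_pos": [0.002,0,0],"dr": [0,0,0],"jaw": 255},{"delta_pos": [0.001,0,0],"dr": [0,0,0],"jaw": 255},{"delta_pos": [0.001,0,0],"dr": [0,0,0],"jaw": 255},{"delta_pos": [0.001,0,0],"dr": [0,0,0],"jaw": 255},{"delta_pos": [0,0,0],"dr": [0,0,0],"jaw": 255},{"delta_pos": [0,0,0],"dr": [0,0,0],"jaw": 255}]'

```text
time_s: 11.43
eef_pos: [0.5824, -0.0044, 0.0178]
ee_rot: [0.0, 0.997, 0.079, 0.0]
force: [0.0, -0.2, 0.5]
opening: 0.0002
finger_force: 0.0
```

>>> drive_tool --motion '[{"delta_pos": [0.001,0,0],"dr": [0,0,0],"jaw": 255},{"delta_pos": [0,0,0],"dr": [0,0,0],"jaw": 255},{"delta_pos": [0,0,0],"dr": [0,0,0],"jaw": 255}]'

```text
time_s: 11.68
eef_pos: [0.5833, -0.0043, 0.0178]
ee_rot: [0.0, 0.997, 0.079, 0.0]
force: [0.2, -0.0, -0.2]
opening: -0.0
finger_force: 0.0
```

>>> drive_tool --motion '[{"delta_pos": [0.001,0,0],"dr": [0,0,0],"jaw": 255},{"delta_pos": [0,0,0],"dr": [0,0,0],"jaw": 255},{"delta_pos": [0,0,0],"dr": [0,0,0],"jaw": 255}]'

```text
time_s: 11.93
eef_pos: [0.5843, -0.0041, 0.0178]
ee_rot: [0.0, 0.997, 0.079, 0.0]
force: [0.2, 0.3, -0.1]
opening: -0.0001
finger_force: 0.0
```

No contact yet, so I'll continue in 1 mm steps.

>>> drive_tool --motion '[{"delta_pos": [0.001,0,0],"dr": [0,0,0],"jaw": 255},{"delta_pos": [0,0,0],"dr": [0,0,0],"jaw": 255},{"delta_pos": [0,0,0],"dr": [0,0,0],"jaw": 255}]'

```text
time_s: 12.18
eef_pos: [0.5848, -0.0039, 0.0177]
ee_rot: [-0.0, 0.997, 0.079, -0.0]
force: [-1.7, -0.3, 0.7]
opening: 0.0
finger_force: 0.6
```

>>> drive_tool --motion '[{"delta_pos": [0.001,0,0],"dr": [0,0,0],"jaw": 255},{"delta_pos": [0,0,0],"dr": [0,0,0],"jaw": 255},{"delta_pos": [0,0,0],"dr": [0,0,0],"jaw": 255}]'

```text
time_s: 12.43
eef_pos: [0.5848, -0.0039, 0.0176]
ee_rot: [-0.0, 0.997, 0.079, -0.001]
force: [-4.6, -1.4, 3.4]
opening: 0.0
finger_force: 2.4
```

>>> drive_tool --motion '[{"delta_pos": [0.001,0,0],"dr": [0,0,0],"jaw": 255},{"delta_pos": [0,0,0],"dr": [0,0,0],"jaw": 255},{"delta_pos": [0,0,0],"dr": [0,0,0],"jaw": 255}]'

```text
time_s: 12.68
eef_pos: [0.5848, -0.0039, 0.0175]
ee_rot: [-0.0, 0.997, 0.079, -0.002]
force: [-5.7, -2.0, 4.5]
opening: -0.0004
finger_force: 3.3
```

Contact: the wrist force rises to about 5 N with the block stalled on the rear bar. I'll back off, lift, turn back, and look.

>>> drive_tool --motion '[{"delta_pos": [-0.005,0,0],"dr": [0,0,0],"jaw": 255},{"delta_pos": [-0.01,0,0],"dr": [0,0,0],"jaw": 255},{"delta_pos": [-0.02,0,-0.03],"dr": [0,0,0],"jaw": 255},{"delta_pos": [-0.03,0,-0.03],"dr": [0,0,0],"jaw": 255},{"delta_pos": [-0.03,-0.02,0],"dr": [0,0,-0.1122],"jaw": 225},{"delta_pos": [-0.03,-0.02,0],"dr": [0,0,-0.1122],"jaw": 225},{"delta_pos": [0,0,0],"dr": [0,0,-0.1122],"jaw": 225},{"delta_pos": [0,0,0],"dr": [0,0,-0.1122],"jaw": 225},{"delta_pos": [0,0,0],"dr": [0,0,-0.1122],"jaw": 225},{"delta_pos": [0,0,0],"dr": [0,0,-0.1122],"jaw": 225}]'

```text
time_s: 13.52
eef_pos: [0.4569, 0.0127, 0.0777]
ee_rot: [0.001, 0.914, 0.406, 0.001]
force: [0.0, -0.2, -0.2]
opening: 0.01
finger_force: 0.0
```

>>> drive_tool --motion '[{"delta_pos": [0,0,0],"dr": [0,0,-0.1122],"jaw": 225},{"delta_pos": [0,0,0],"dr": [0,0,-0.1122],"jaw": 225},{"delta_pos": [0,0,0],"dr": [0,0,-0.1122],"jaw": 225},{"delta_pos": [0,0,0],"dr": [0,0,-0.1122],"jaw": 225},{"delta_pos": [0,0,0],"dr": [0,0,-0.1122],"jaw": 225},{"delta_pos": [0,0,0],"dr": [0,0,-0.1122],"jaw": 225},{"delta_pos": [0,0,0],"dr": [0,0,-0.1122],"jaw": 225},{"delta_pos": [0,0,0],"dr": [0,0,-0.1122],"jaw": 225},{"delta_pos": [0,0,0],"dr": [0,0,0],"jaw": 225},{"delta_pos": [0,0,0],"dr": [0,0,0],"jaw": 225}]'

```text
time_s: 14.35
eef_pos: [0.4568, 0.0126, 0.0774]
ee_rot: [0.001, 0.65, 0.76, 0.001]
force: [0.3, 0.3, -0.2]
opening: 0.0098
finger_force: 0.0
```

```bash
python3 - <<'E'
from h import *
tcp();f=env.grab_frame("top");block(f)
cv2.imwrite("pics/f.png",cv2.resize(f[130:250,200:340,::-1],(600,514),interpolation=cv2.INTER_CUBIC))
E
```

```text
t 14.35 tcp stop [-183.8   65.1] z 77.4 toolx deg 98.87 tilt [-0.0001  0.0015] F [ 0.3  0.3 -0.2] open 9.8
blk stop [-25.   28.8] [53.6 33.1] yaw rel -0.4
```

View pics/f.png

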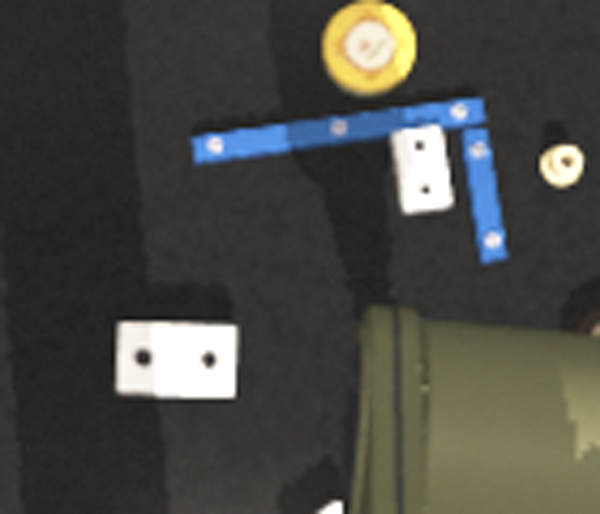

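The block is flush on the rear bar at (422,168) in the crop, with about 14 mm left to the side bar. I'll move over to its left side.

>>> drive_tool --motion '[{"delta_pos": [0,0.026,0],"dr": [0,0,-0.004],"jaw": 225},{"delta_pos": [0,0.026,0],"dr": [0,0,0],"jaw": 225},{"delta_pos": [0,0.026,0],"dr": [0,0,0],"jaw": 225},{"delta_pos": [0,0.026,0],"dr": [0,0,0],"jaw": 225},{"delta_pos": [0,0.026,0.01],"dr": [0,0,0],"jaw": 225},{"delta_pos": [0,0.024,0.015],"dr": [0,0,0],"jaw": 225},{"delta_pos": [0,0,0.01],"dr": [0,0,0],"jaw": 225},{"delta_pos": [0,0,0],"dr": [0,0,0],"jaw": 225},{"delta_pos": [0,0,0],"dr": [0,0,0],"jaw": 225},{"delta_pos": [0,0,0],"dr": [0,0,0],"jaw": 225}]'

```text
time_s: 15.23
eef_pos: [0.6069, 0.0372, 0.0422]
ee_rot: [-0.001, 0.648, 0.762, -0.001]
force: [1.0, -0.3, 0.7]
opening: 0.0097
finger_force: 0.0
```

```bash
python3 - <<'E'
from h import *
tcp()
E
```

```text
t 15.23 tcp stop [-31.7  65.7] z 42.2 toolx deg 99.23 tilt [ 0.0003 -0.0018] F [ 1.  -0.3  0.7] open 9.7
```

>>> drive_tool --motion '[{"delta_pos": [0,0,0.012],"dr": [0,0,0],"jaw": 225},{"delta_pos": [0,0,0.0125],"dr": [0,0,0],"jaw": 225},{"delta_pos": [0,0,0],"dr": [0,0,0],"jaw": 225},{"delta_pos": [0,0,0],"dr": [0,0,0],"jaw": 225},{"delta_pos": [-0.004,0,0],"dr": [0,0,0],"jaw": 225},{"delta_pos": [-0.004,0,0],"dr": [0,0,0],"jaw": 225},{"delta_pos": [-0.003,0,0],"dr": [0,0,0],"jaw": 225},{"delta_pos": [-0.003,0,0],"dr": [0,0,0],"jaw": 225},{"delta_pos": [-0.003,0,0],"dr": [0,0,0],"jaw": 225},{"delta_pos": [-0.003,0,0],"dr": [0,0,0],"jaw": 225}]'

```text
time_s: 16.07
eef_pos: [0.6119, 0.0172, 0.018]
ee_rot: [0.0, 0.648, 0.762, 0.0]
force: [-0.2, -0.1, -0.2]
opening: 0.0098
finger_force: 0.3
```

>>> drive_tool --motion '[{"delta_pos": [-0.001,0,0],"dr": [0,0,0],"jaw": 225},{"delta_pos": [-0.001,0,0],"dr": [0,0,0],"jaw": 225},{"delta_pos": [0,0,0],"dr": [0,0,0],"jaw": 225},{"delta_pos": [0,0,0],"dr": [0,0,0],"jaw": 225}]'

```text
time_s: 16.4
eef_pos: [0.6119, 0.0155, 0.0176]
ee_rot: [-0.0, 0.648, 0.762, -0.0]
force: [-0.6, -0.1, 0.6]
opening: 0.0099
finger_force: 0.0
```

>>> drive_tool --motion '[{"delta_pos": [-0.001,0,0],"dr": [0,0,0],"jaw": 225},{"delta_pos": [-0.001,0,0],"dr": [0,0,0],"jaw": 225},{"delta_pos": [0,0,0],"dr": [0,0,0],"jaw": 225},{"delta_pos": [0,0,0],"dr": [0,0,0],"jaw": 225}]'

```text
time_s: 16.73
eef_pos: [0.6123, 0.0135, 0.0177]
ee_rot: [0.0, 0.648, 0.762, -0.0]
force: [0.2, 0.6, -0.8]
opening: 0.01
finger_force: 0.0
```

>>> drive_tool --motion '[{"delta_pos": [-0.001,0,0],"dr": [0,0,0],"jaw": 225},{"delta_pos": [0,0,0],"dr": [0,0,0],"jaw": 225},{"delta_pos": [0,0,0],"dr": [0,0,0],"jaw": 225},{"delta_pos": [0,0,0],"dr": [0,0,0],"jaw": 225}]'

```text
time_s: 17.07
eef_pos: [0.6125, 0.0126, 0.0178]
ee_rot: [0.0, 0.648, 0.762, 0.0]
force: [-0.1, -0.4, 0.3]
opening: 0.01
finger_force: 0.0
```

```bash
python3 - <<'E'
from h import *
tcp()
E
```

```text
t 17.07 tcp stop [-30.1  40.5] z 17.8 toolx deg 99.28 tilt [-0.      0.0001] F [-0.1 -0.4  0.3] open 10.0
```

>>> drive_tool --motion '[{"delta_pos": [-0.001,0,0],"dr": [0,0,0.003],"jaw": 225},{"delta_pos": [0,0,0],"dr": [0,0,0],"jaw": 225},{"delta_pos": [0,0,0],"dr": [0,0,0],"jaw": 225}]'

```text
time_s: 17.32
eef_pos: [0.6127, 0.0115, 0.0178]
ee_rot: [0.0, 0.649, 0.761, 0.0]
force: [-0.8, -0.9, -0.1]
opening: 0.01
finger_force: 0.0
```

>>> drive_tool --motion '[{"delta_pos": [-0.001,0,0],"dr": [0,0,0],"jaw": 225},{"delta_pos": [0,0,0],"dr": [0,0,0],"jaw": 225},{"delta_pos": [0,0,0],"dr": [0,0,0],"jaw": 225}]'

```text
time_s: 17.57
eef_pos: [0.6128, 0.0107, 0.0178]
ee_rot: [-0.0, 0.649, 0.761, 0.0]
force: [-0.4, 0.7, 0.5]
opening: 0.0099
finger_force: 0.3
```

>>> drive_tool --motion '[{"delta_pos": [-0.001,0,0],"dr": [0,0,0],"jaw": 225},{"delta_pos": [0,0,0],"dr": [0,0,0],"jaw": 225},{"delta_pos": [0,0,0],"dr": [0,0,0],"jaw": 225}]'

```text
time_s: 17.82
eef_pos: [0.6127, 0.0106, 0.0177]
ee_rot: [-0.001, 0.649, 0.761, 0.0]
force: [-0.5, 5.3, 1.4]
opening: 0.0101
finger_force: 2.6
```

The block has reached the side bar, with about 5 N on the wrist. I'll back off and give the near end a light final nudge to make sure of the rear contact.

>>> drive_tool --motion '[{"delta_pos": [-0.001,0,0],"dr": [0,0,0],"jaw": 225},{"delta_pos": [0,0,0],"dr": [0,0,0],"jaw": 225},{"delta_pos": [0.004,0,0],"dr": [0,0,0],"jaw": 225},{"delta_pos": [0.012,0,0],"dr": [0,0,0],"jaw": 225},{"delta_pos": [0.01,-0.01,-0.03],"dr": [0,0,0],"jaw": 225},{"delta_pos": [0,-0.03,-0.03],"dr": [0,0,0],"jaw": 225},{"delta_pos": [0,-0.03,0],"dr": [0,0,0],"jaw": 255},{"delta_pos": [0,-0.03,0],"dr": [0,0,0],"jaw": 255},{"delta_pos": [0,-0.03,0],"dr": [0,0,0],"jaw": 255},{"delta_pos": [0,-0.03,0],"dr": [0,0,0],"jaw": 255}]'

```text
time_s: 18.65
eef_pos: [0.4503, 0.0091, 0.0776]
ee_rot: [0.001, 0.648, 0.761, 0.0]
force: [-0.0, -0.0, 0.3]
opening: 0.0
finger_force: 0.0
```

>>> drive_tool --motion '[{"delta_pos": [0,0,0],"dr": [0,0,0],"jaw": 255},{"delta_pos": [0,0,0],"dr": [0,0,0],"jaw": 255}]'

```text
time_s: 18.82
eef_pos: [0.4491, 0.0092, 0.0773]
ee_rot: [-0.0, 0.649, 0.761, -0.001]
force: [1.3, 0.3, 0.2]
opening: 0.0
finger_force: 0.0
```

```bash
python3 - <<'E'
from h import *
tcp();f=env.grab_frame("top");block(f)
cv2.imwrite("pics/g.png",cv2.resize(f[140:200,260:340,::-1],(800,600),interpolation=cv2.INTER_CUBIC))
E
```

```text
t 18.82 tcp stop [-192.   63.] z 77.3 toolx deg 99.1 tilt [-0.0001 -0.0017] F [1.3 0.3 0.2] open 0.0
blk stop [-25.5  12.7] [51.5 42.9] yaw rel -7.9
```

View pics/g.png

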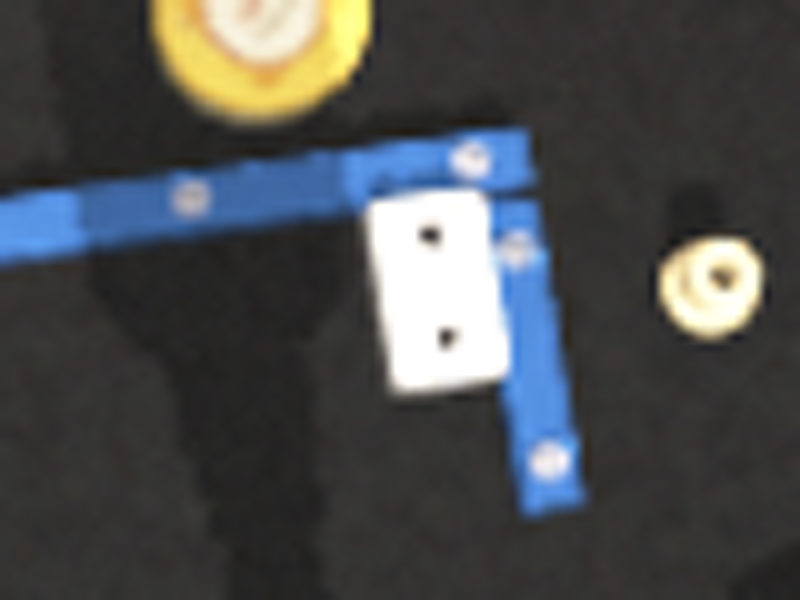

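The block (430,290 in the crop) looks flush on both bars. The measured width is inflated by the neighbouring screw head. I'll do the light end nudge with the fingers kept off the side bar.

>>> drive_tool --motion '[{"delta_pos": [0,0,0],"dr": [0,0,0.1122],"jaw": 255},{"delta_pos": [0,0,0],"dr": [0,0,0.1122],"jaw": 255},{"delta_pos": [0,0,0],"dr": [0,0,0.1122],"jaw": 255},{"delta_pos": [0,0,0],"dr": [0,0,0.1122],"jaw": 255},{"delta_pos": [0,0,0],"dr": [0,0,0.1122],"jaw": 255},{"delta_pos": [0,0,0],"dr": [0,0,0.1122],"jaw": 255},{"delta_pos": [0,0,0],"dr": [0,0,0.1122],"jaw": 255},{"delta_pos": [0,0,0],"dr": [0,0,0.1122],"jaw": 255},{"delta_pos": [0,0,0],"dr": [0,0,0.1122],"jaw": 255},{"delta_pos": [0,0,0],"dr": [0,0,0.1122],"jaw": 255}]'

```text
time_s: 19.7
eef_pos: [0.454, 0.0091, 0.0773]
ee_rot: [0.001, 0.955, 0.297, 0.001]
force: [-0.8, 0.4, 0.4]
opening: 0.0001
finger_force: 0.0
```

>>> drive_tool --motion '[{"delta_pos": [0,0,0],"dr": [0,0,0.1122],"jaw": 255},{"delta_pos": [0,0,0],"dr": [0,0,0.1122],"jaw": 255},{"delta_pos": [0,0,0],"dr": [0,0,0.1122],"jaw": 255},{"delta_pos": [0,0,0],"dr": [0,0,0.1122],"jaw": 255},{"delta_pos": [0.027,0.011,0],"dr": [0,0,0],"jaw": 255},{"delta_pos": [0.027,0.011,0],"dr": [0,0,0],"jaw": 255},{"delta_pos": [0.027,0.011,0.015],"dr": [0,0,0],"jaw": 255},{"delta_pos": [0.027,0.011,0.015],"dr": [0,0,0],"jaw": 255},{"delta_pos": [0,0,0],"dr": [0,0,0],"jaw": 255},{"delta_pos": [0,0,0],"dr": [0,0,0],"jaw": 255}]'

```text
time_s: 20.53
eef_pos: [0.5682, -0.0176, 0.046]
ee_rot: [0.0, 0.997, 0.079, 0.001]
force: [-0.4, -0.2, -0.2]
opening: -0.0
finger_force: 0.0
```

>>> drive_tool --motion '[{"delta_pos": [0,0,0],"dr": [0,0,0],"jaw": 255},{"delta_pos": [0,0,0],"dr": [0,0,0],"jaw": 255}]'

```text
time_s: 20.7
eef_pos: [0.5645, -0.0169, 0.0472]
ee_rot: [-0.0, 0.997, 0.08, -0.0]
force: [0.2, 0.2, -0.6]
opening: -0.0003
finger_force: 0.0
```

```bash
python3 - <<'E'
from h import *
tcp()
E
```

```text
t 20.7 tcp stop [-82.1  18.9] z 47.2 toolx deg 9.13 tilt [-0.0009 -0.0002] F [ 0.2  0.2 -0.6] open -0.3
```

Down to z 18, then forward to about x' = -60 and creep.

>>> drive_tool --motion '[{"delta_pos": [0,0,0.015],"dr": [0,0,0],"jaw": 255},{"delta_pos": [0,0,0.014],"dr": [0,0,0],"jaw": 255},{"delta_pos": [0,0,0],"dr": [0,0,0],"jaw": 255},{"delta_pos": [0,0,0],"dr": [0,0,0],"jaw": 255},{"delta_pos": [0.005,0,0],"dr": [0,0,0],"jaw": 255},{"delta_pos": [0.005,0,0],"dr": [0,0,0],"jaw": 255},{"delta_pos": [0.005,0,0],"dr": [0,0,0],"jaw": 255},{"delta_pos": [0.004,0,0],"dr": [0,0,0],"jaw": 255},{"delta_pos": [0.001,0,0],"dr": [0,0,0],"jaw": 255},{"delta_pos": [0,0,0],"dr": [0,0,0],"jaw": 255}]'

```text
time_s: 21.53
eef_pos: [0.5858, -0.0141, 0.0185]
ee_rot: [0.0, 0.997, 0.079, 0.001]
force: [-0.2, 0.5, -0.2]
opening: -0.0002
finger_force: 0.0
```

>>> drive_tool --motion '[{"delta_pos": [0.001,0,0],"dr": [0,0,0],"jaw": 255},{"delta_pos": [0.001,0,0],"dr": [0,0,0],"jaw": 255},{"delta_pos": [0,0,0],"dr": [0,0,0],"jaw": 255},{"delta_pos": [0,0,0],"dr": [0,0,0],"jaw": 255}]'

```text
time_s: 21.87
eef_pos: [0.5864, -0.0138, 0.018]
ee_rot: [-0.0, 0.997, 0.079, -0.0]
force: [-0.4, 0.3, 0.6]
opening: -0.0001
finger_force: 0.4
```

>>> drive_tool --motion '[{"delta_pos": [0.001,0,0],"dr": [0,0,0],"jaw": 255},{"delta_pos": [0,0,0],"dr": [0,0,0],"jaw": 255},{"delta_pos": [0,0,0],"dr": [0,0,0],"jaw": 255}]'

```text
time_s: 22.12
eef_pos: [0.5864, -0.0138, 0.018]
ee_rot: [-0.0, 0.997, 0.079, -0.001]
force: [-4.3, -0.3, 2.3]
opening: -0.0
finger_force: 2.2
```

It stalls at the same x' (-60.0) as before, so the end is seated. I'll retreat and check.

>>> drive_tool --motion '[{"delta_pos": [-0.004,0,0],"dr": [0,0,0],"jaw": 255},{"delta_pos": [-0.012,0,0],"dr": [0,0,0],"jaw": 255},{"delta_pos": [-0.012,-0.01,-0.03],"dr": [0,0,0],"jaw": 255},{"delta_pos": [-0.03,-0.01,-0.035],"dr": [0,0,0],"jaw": 255},{"delta_pos": [-0.03,-0.01,-0.035],"dr": [0,0,0],"jaw": 255},{"delta_pos": [-0.03,-0.01,-0.02],"dr": [0,0,0],"jaw": 255},{"delta_pos": [-0.02,0,0],"dr": [0,0,0],"jaw": 255},{"delta_pos": [0,0,0],"dr": [0,0,0],"jaw": 255},{"delta_pos": [0,0,0],"dr": [0,0,0],"jaw": 255},{"delta_pos": [0,0,0],"dr": [0,0,0],"jaw": 255}]'

```text
time_s: 22.95
eef_pos: [0.4544, 0.0027, 0.1304]
ee_rot: [0.0, 0.997, 0.079, 0.002]
force: [1.2, 1.0, -0.1]
opening: -0.0001
finger_force: 0.0
```

```bash
python3 - <<'E'
from h import *
tcp();f=env.grab_frame("top");g=env.grab_frame("scene");block(f)
a=cv2.resize(f[140:200,260:340],(540,405),interpolation=cv2.INTER_CUBIC);b=cv2.resize(g[150:240,220:340],(540,405),interpolation=cv2.INTER_CUBIC)
cv2.imwrite("pics/z.png",cv2.resize(np.hstack([a,b]),(800,300))[:,:,::-1])
# left long side edge & near short edge from white mask
h=cv2.cvtColor(f,cv2.COLOR_RGB2HSV);m=((h[...,2]>120)&(h[...,1]<60)).astype(np.uint8);v,u=np.nonzero(m[150:185,290:318]);v+=150;u+=290
p=np.array([st(q) for q in ray("top",np.c_[u,v],.02)*1000]);k=(p[:,1]>2)
for lo in(-45,-35,-25,-15,-8): s=k&(abs(p[:,0]-lo)<4);print(lo,p[s,1].max().round(1))
for lo in(6,12,18,25): s=k&(abs(p[:,1]-lo)<3);print(lo,p[s,0].min().round(1),p[s,0].max().round(1))
E
```

```text
t 22.95 tcp stop [-187.8   55.8] z 130.4 toolx deg 9.09 tilt [0.0033 0.0006] F [ 1.2  1.  -0.1] open -0.1
blk stop [-25.1  10.2] [53.2 41.1] yaw rel 0.9
-45 29.6
-35 30.6
-25 29.4
-15 30.9
-8 29.7
6 -50.1 10.3
12 -51.7 0.7
18 -50.9 1.4
25 -50.2 -0.5
```

View pics/z.png

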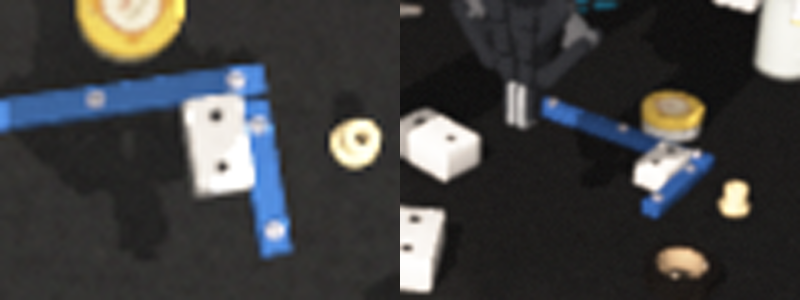

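The block sits flat in the inside corner: at (217,143) in the left view, its left edge measures y' ≈ 30 mm and its near edge x' ≈ -50 mm, uniform along both edges. The fingers are clear and the bystanders in view are where they were. I'm handing in.

```bash
python3 -c "
from workcell import env
print(env.finish_job())"
```

```text
the job is handed in; nothing more can be done
None
```

The small block was slid into the inside corner, with its short end against the rear bar and a long side against the side bar in the last camera check; the fingers are clear and the job is handed in at about 23 s (no verdict was returned).

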